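Load the sprung-hood test box and hold its hood just under balance

TASK

Load the test box: raise its sprung hood by the handle past the balance point and let go, so that the gas strut carries it fully open; then set the loose relay board (do not drop it) flat on the two ledges inside, within their lips, with its green terminal row on the side of the strut. Then take the hood by its handle again, bring it back down to just below its balance point (50 degrees open; stay within about 8 degrees below it) and finish still holding it there, motionless, so that I can line up the hold-down pins over the board without the hood flying up or falling on my hands. Leave the heat sink and the fan where they are.

Things in the scene. Friction and masses are not known exactly. Their poses are not given: they have to be found in the camera images.
- test_box: Bench test box fixed to the bench: grey tray 190 (x) x 133 (y) mm, 3 mm walls 45 mm high (rear 69 mm), hood hinged at its rear. Origin: centre of its underside; x points from the handle side to the hinge, y left seen from the handle side, z up. On its right (-y) side a thin gas strut outside the wall, to y = -83 mm, joins tray and hood.
- nest (a point): Centre of the board's place, 38 mm above the bench at ledge height; axes as test_box. Two white ledges, 76 mm long along y, at x = 24 to 38 and -24 to -38 mm; 4 mm high lips round them leave 76 (x) x 70 (y) mm, 4 mm of play each way. At both y ends of the board there is room for fingers between the ledges, down to 8 mm above the bench; side walls' inner faces at y = +-63 mm.
- hood_angle (a joint): Hood opening angle, rad: 0 shut (level), 1.45 fully open (at its stop, kept there by the strut). Balance point 0.87 (50 degrees): above it the strut pushes the hood open by itself, below it the hood falls shut. Needs about 3.5 N up at the handle when shut, less and less toward the balance; fully open the strut pushes with about 2 N up and back at the handle.
- hood: Hood of the box: flat grey frame with clear window, 192 x 133 mm, 26 mm high skirts at front and sides, four short hold-down pins below, black round-bar bow handle (bar 12 mm thick along y, about 76 mm of it straight) at its front edge. Origin: middle of the hinge line, 72 mm above the bench; axes as test_box when shut, turning about y as it opens.
- hood_grip (a point): Middle of the handle's straight bar: 238 mm from the hinge line; shut, 64 mm above the bench (8 mm below the hinge); fully open, 307 mm. Swings up and back about the hinge line. Between bar and hood edge, on the hinge side, 37 mm are free for a finger; the bar can turn between the fingers. Axes: x from bar to hinge, turning with the hood.
- relay_board: Loose circuit board with blue relays and green terminal blocks, 62 (its x) x 68 (its y) x 20 mm, 50 to 100 g, the green terminal row along its -x edge, three blue relays along its +x edge; to be taken by these two edges, 62 mm apart. Origin: centre of its underside. (Another, similar board clamped in the jig to the right is not meant.)
- board_terminals (a point): Middle of the board's edge with the green terminal row: 26 mm from the origin toward -x of relay_board, 10 mm up.
- heat_sink: Finned aluminium heat sink, 44 x 60 x 25 mm, bystander. Origin: centre of its underside.
- fan: Square black fan, 60 x 60 x 25 mm, bystander. Origin: centre of its underside.
There are look-alikes about, which are no part of the job. Of the things like the relay_board, leave any that is brown; of the rest the larger one is meant.

How it is judged:
By the outcome, as a careful person would: the job done as asked, in the order asked, and still so for the second after the job is handed in, while the arm keeps its last pose, push and grip.
It also fails if it takes over 67 s, if anything falls off the work surface, if the arm or the gripper's body presses on something with over 40 N, if the wrist force passes 120 N, or if a joint passes its speed limit or range.

ROBOT

A 7-joint arm with a two-finger parallel gripper is mounted at the origin on a cart in front of the work surface, level with it; the furniture and walls round the work are solid. World frame = base frame: x ahead of the robot, y to its left, z up, the work surface at z = 0. Lengths are in m, angles in rad, forces in N, time in s.
With the tool pointing down it reaches from about 0.4 to 0.85 m from the base axis. Payload 10.4 kg.
Tool frame: the origin (TCP) lies midway between the tips of the shut fingers; the grasp point (between the pads) lies 19 mm behind it; z points along the fingers, y is the line along which they close (so a half turn about z gives the same grasp; the last joint's range is limited). The gripper opens to 87 mm and grips with 3 to 60 N. Pads are 19 mm wide; open, the fingers measure 117 mm over their backs; the gripper's body (75 mm by 190 mm) begins 51 mm behind the grasp point.
Start: joints at [-1.154, 0.332, -0.065, 1.46, 0.022, 1.35, -0.088], TCP at [0.266, 0.566, 0.223] pointing down, gripper open.
Joint ranges: [-2.6, 2.6], [-0.5, 2.12], [-1.47, 1.34], [0.16, 2.42], [-1.27, 4.41], [0.06, 2.06], [-2.6, 2.6]. Speed limits (rad/s): [2.22, 2.22, 2.79, 2.79, 3.14, 3.14, 3.14].

INTERFACE

Orientations are given as a unit quaternion [x, y, z, w].
In Python, from bench import r gives the robot as it stands.
- The arm moves only by the tool apply_moves, never from a script. Its argument "steps" is a list of rows, each a list of 7 numbers: the turn, a rotation vector about the tool's x, y, z in rad, then the shift along the tool's x, y, z in mm, then the opening, from -1 (shut) to 1 (fully open). In form: [[ax, ay, az, x, y, z, claw], ...]. A call has 1 to 20 rows; each row is the pose to reach, as a shift and turn from the pose commanded when the call began, along the tool's axes at that moment; what a row does not reach only later rows make up. A row lasts 1/12 s, in which the tool goes at most 41.7 mm and 7.16 degrees, less where a joint would pass 70% of its speed; a pose out of reach is approached as far as the arm can. A call with a gripper value outside its range is refused whole. The fingers move at their own pace and stop on an object; "force" is the grip in N (left out, the last holds). Time passes only in rows, so rows that repeat a pose let the fingers close. It gives the time, the measured TCP pose, the force, the opening and the grip force at its end, in the units of the state.
- r.read_state(): the state, without advancing time (a new reading comes with each control period).
- r.camera(name): name is "side" or "top"; returns a dict with "pixels" (480x640x3 uint8, red, green, blue), "z_map" (480x640 float32, m along the optical axis (not along the pixel's ray), 0 where there is no reading), "fovy" (degrees; the focal length in pixels is half the picture's height over the tangent of half this angle, whatever the lens; pixels are square), "cx", "cy" (the principal point, pixels), "k1" (the pictures are not rectified: a ray, as slopes to the right and down, at radius r is drawn at 1 + k1 r^2 times it, then the intrinsics apply), "position" and "orientation" of the camera in the world. Camera axes: x right, y down, z forward; pixel columns grow to the right and rows downward; lengths in m; the calibration is good to about 2 mm. A picture is of the moment at which its call begins.
- r.close_job(): hands the job in; it is judged then, once.
The state is a dict: "time": time; "joint_positions": joint angles; "joint_vel": joint speeds; "joint_torque": joint torques, N m; "ee_pos": TCP position; "eef_rot": TCP orientation; "ft_force": force on the tool from outside, world axes, zero at the start; "torque": the same for the moment, N m; "width": finger opening in m; "grip_force": force on a finger pad.
Only numpy, scipy, OpenCV 4.12 (cv2) and the standard library are available. Lean on these libraries where they do the work, as an engineer would, in place of code of your own. Each camera call takes 0.05 s, during which the arm holds its last target. There are 200 camera calls.

## Working session

There is one attempt and no reset: what is moved stays moved. The work goes in short steps, Python scripts to look and compute and a tool call to move; the robot and the scene stay as the last step left them, time stands still between calls to the robot, and variables do not carry over. Pictures are saved under pics/ and viewed, at most 10 in all, crops included, and the job is handed in when it is done.

Besides the shell and the picture viewer there is one more tool, called after "Request:" in YAML: its name, and indented under it one key for each argument. apply_moves: Moves the arm, as the interface text tells. Its arguments: {"type":"object","properties":{"steps":{"type":"array","items":{"type":"array","items":{"type":"number"}}},"force":{"type":"number"}},"required":["steps"]}

```bash
mkdir -p pics; ls
cat > h.py <<'E'
import numpy as np, cv2
from scipy.spatial.transform import Rotation as R
from bench import r
def cam(n):
    c=r.camera(n); c['f']=240/np.tan(np.radians(c['fovy'])/2); c['R']=R.from_quat(c['orientation']).as_matrix(); return c
def rays(c,uv):
    K=np.array([[c['f'],0,c['cx']],[0,c['f'],c['cy']],[0,0,1]],float)
    p=cv2.undistortPoints(np.array(uv,float).reshape(-1,1,2),K,np.array([c['k1'],0,0,0.]),None).reshape(-1,2)
    return np.c_[p,np.ones(len(p))]
def plane(c,uv,z):
    d=rays(c,uv)@c['R'].T; p=np.array(c['position']); return p+d*((z-p[2])/d[:,2])[:,None]
def cloud(c):
    v,u=np.mgrid[0:480,0:640]; q=rays(c,np.c_[u.ravel(),v.ravel()])*c['z_map'].reshape(-1,1)
    return (q@c['R'].T+np.array(c['position'])).reshape(480,640,3)
def save(n,img): cv2.imwrite('pics/'+n,cv2.cvtColor(img,cv2.COLOR_RGB2BGR))
E
python3 - <<'E'
from h import *
for n in('top','side'):
    c=cam(n); save(n+'0.png',c['pixels']); print(n,c['position'],c['R'].round(3).tolist(),c['f'],c['k1'],(c['z_map']>0).mean())
print(r.read_state())
E
```

```text
pics
top [ 0.28053239 -0.38926883  1.3578081 ] [[0.24, -0.941, 0.24], [-0.971, -0.231, 0.064], [-0.005, -0.248, -0.969]] 605.5763398064929 -0.03682785827054203 0.9960872395833333
side [-0.10408657 -1.36280718  0.90989011] [[0.829, -0.315, 0.463], [-0.56, -0.451, 0.695], [-0.01, -0.835, -0.55]] 598.5226170318593 -0.01510475182079694 0.9848372395833334
{'time': 0.1, 'joint_positions': array([-1.15359208,  0.33278423, -0.06467749,  1.4608397 ,  0.02164966,
        1.34988535, -0.08850445]), 'joint_vel': array([-2.83282940e-04, -8.80224353e-04, -1.09311237e-04, -1.86389179e-03,
        1.96838503e-04, -5.40327981e-05, -4.35341255e-04]), 'joint_torque': array([ 1.68288207e-03, -6.24541283e+01,  2.48413399e-02, -3.90719426e+01,
       -6.14064583e-02,  3.65170150e-02,  1.31943685e-05]), 'ee_pos': array([0.26599035, 0.5652078 , 0.22185714]), 'eef_rot': array([ 2.18132097e-01,  9.75919062e-01, -6.05166320e-04, -7.88496923e-05]), 'ft_force': array([-0.24960789,  0.18562725,  0.3454119 ]), 'torque': array([-0.0214384 ,  0.04214435,  0.00874251]), 'grip_force': 0.0, 'width': 0.08683485398557497}
```

View pics/top0.png

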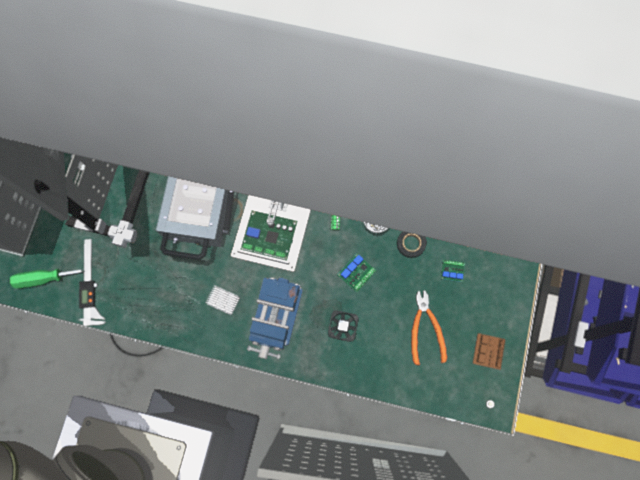

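View pics/side0.png

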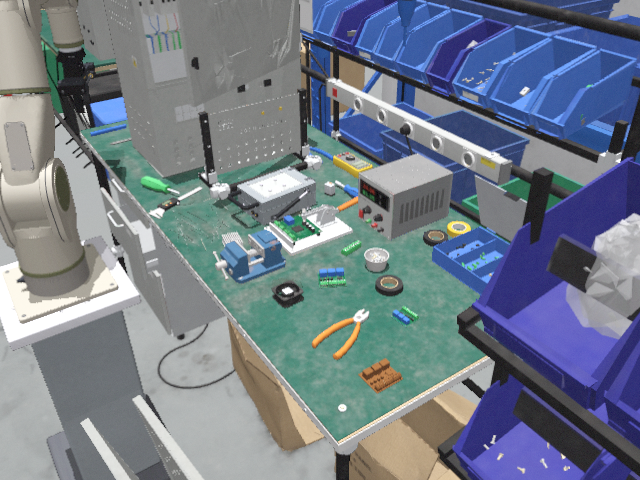

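Things that could be taken for the relay board, top picture:
- (357,270): blue relays and green terminals.
- (453,270): blue and green, but smaller.
- (488,350): brown.
- (270,232): clamped in the white jig.

By the description it is (357,270). In the top picture the box is at (192,208) with its handle at (187,245). The fan is at (343,326) and the heat sink at (222,299).

Run:
```python
from h import *
c=cam('top'); P=cloud(c); im=c['pixels']; s=cam('side'); Q=cloud(s)
a=cv2.resize(im[225:305,310:490],None,fx=4,fy=4,interpolation=cv2.INTER_CUBIC)
b=cv2.resize(im[165:275,145:245],None,fx=4,fy=4,interpolation=cv2.INTER_CUBIC)
e=cv2.resize(s['pixels'][155:235,215:355],None,fx=4,fy=4,interpolation=cv2.INTER_CUBIC)
o=np.zeros((600,800,3),np.uint8); o[:260,:720]=a[:260]; o[260:580,:560]=e; o[270:600,560:800]=cv2.resize(b,(240,264))[:330] if 0 else np.pad(cv2.resize(b,(240,264)),((0,66),(0,0),(0,0)))
save('crop1.png',o)
for u,v in [(300,100),(300,180),(100,60),(500,220),(357,270),(453,270),(192,190),(192,225),(187,258),(270,232),(343,326),(222,299),(275,310),(30,200),(140,200)]: print(u,v,P[v,u].round(3))
hsv=cv2.cvtColor(im,cv2.COLOR_RGB2HSV)
for (x0,y0,x1,y1) in [(330,245,390,300),(430,250,475,290)]:
  for n,lo,hi in [('blue',(100,120,60),(125,255,255)),('green',(45,130,90),(75,255,255))]:
    m=np.zeros((480,640),np.uint8); m[y0:y1,x0:x1]=cv2.inRange(hsv[y0:y1,x0:x1],lo,hi)
    ys,xs=np.nonzero(m)
    p=plane(c,np.c_[xs,ys],0.017); rc=cv2.minAreaRect((p[:,:2]*1000).astype(np.float32)); print(n,len(xs),rc, P[ys,xs,2].round(3).min(),np.median(P[ys,xs,2]))
```

```text
300 100 [ 0.324 -0.374  1.271]
300 180 [ 0.318 -0.374  1.249]
100 60 [ 0.324 -0.339  1.269]
500 220 [ 0.319 -0.412  1.251]
357 270 [ 0.572 -0.382  0.001]
453 270 [ 0.624 -0.595  0.004]
192 190 [0.647 0.018 0.075]
192 225 [ 0.567 -0.008  0.082]
187 258 [ 0.496 -0.014  0.065]
270 232 [ 0.603 -0.172  0.039]
343 326 [ 0.438 -0.381  0.024]
222 299 [ 0.431 -0.106  0.027]
275 310 [ 0.433 -0.231  0.054]
30 200 [0.543 0.385 0.048]
140 200 [0.61  0.147 0.02 ]
blue 203 ((574.900634765625, -368.7278747558594), (17.51340675354004, 63.70429992675781), 62.87775421142578) 0.0 0.021015906750569968
green 121 ((563.276123046875, -382.62860107421875), (56.13736343383789, 62.78944778442383), 62.570884704589844) -0.001 0.006634411479530478
blue 125 ((609.7998046875, -594.2656860351562), (13.915152549743652, 47.43812561035156), 4.791112899780273) 0.002 0.015365486986959054
green 57 ((617.9290161132812, -590.9195556640625), (36.175148010253906, 43.55804443359375), 2.82456374168396) 0.0 0.005742196765634366
```

View pics/crop1.png

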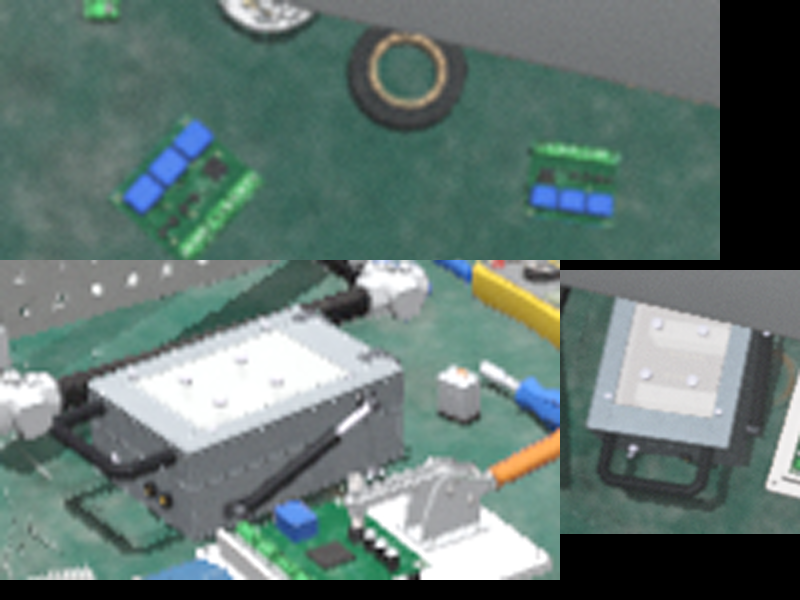

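The crop confirms it: the board at (357,270) is the larger blue and green one. Its relays are on the upper left and its terminals on the lower right. Next I'll fit the box pose.

Run:
```python
from h import *
c=cam('top'); s=cam('side'); 
for n,k in(('top',c),('side',s)):
    P=cloud(k); im=k['pixels'].astype(int); X,Y,Z=P[...,0],P[...,1],P[...,2]
    reg=(X>.42)&(X<.78)&(Y>-.12)&(Y<.14)
    m=reg&(Z>.070)&(Z<.090)&(X>.5)
    m=cv2.morphologyEx(m.astype(np.uint8),cv2.MORPH_OPEN,np.ones((3,3)))
    _,l,st,_=cv2.connectedComponentsWithStats(m); i=1+st[1:,4].argmax(); q=P[l==i]
    print(n,'hood',len(q),cv2.minAreaRect((q[:,:2]*1000).astype(np.float32)),np.percentile(q[:,2],[5,50,95]).round(4))
    d=reg&(im.max(2)<75)&(Z>.045)&(Z<.078)&(X<.56)
    h=P[d]; print('handle',len(h),cv2.minAreaRect((h[:,:2]*1000).astype(np.float32)),np.percentile(h[:,2],[5,50,95]).round(4))
    # board top (relay/terminal)
    b=(abs(X-.57)<.06)&(abs(Y+.38)<.06)&(Z>.009)&(Z<.04)
    q=P[b]; print('board>9mm',len(q),cv2.minAreaRect((q[:,:2]*1000).astype(np.float32)))
    hsv=cv2.cvtColor(k['pixels'],cv2.COLOR_RGB2HSV)
    bl=cv2.inRange(hsv,(100,120,60),(125,255,255))>0
    q=P[b&bl&(Z>.015)];print('blue',len(q),cv2.minAreaRect((q[:,:2]*1000).astype(np.float32)),np.median(q,0).round(4))
    w=(abs(X-.57)<.06)&(abs(Y+.38)<.06)&(cv2.inRange(hsv,(45,130,120),(75,255,255))>0)
    q=P[w];print('green',len(q),np.median(q,0).round(4))
    hs=reg&0
```

```text
top hood 3114 ((605.8881225585938, 8.13671875), (127.87464141845703, 133.65338134765625), 4.768752098083496) [0.0725 0.0771 0.0816]
handle 420 ((520.8953247070312, -2.974578857421875), (56.435001373291016, 130.5455780029297), 8.992616653442383) [0.0606 0.0699 0.075 ]
board>9mm 513 ((569.1544189453125, -379.9409484863281), (117.91041564941406, 119.49366760253906), 0.03232806921005249)
blue 179 ((573.8842163085938, -368.67724609375), (15.705034255981445, 61.13288879394531), 61.102264404296875) [ 0.5737 -0.3688  0.0213]
green 37 [ 0.5571 -0.3992  0.0091]
side hood 1354 ((638.7608642578125, 8.199104309082031), (202.3003692626953, 142.0581512451172), 5.843591213226318) [0.0708 0.0738 0.0773]
handle 164 ((515.1692504882812, -5.473991394042969), (53.49543762207031, 107.4913101196289), 3.542384386062622) [0.0592 0.0655 0.07  ]
board>9mm 249 ((560.1820678710938, -390.5220031738281), (63.512481689453125, 61.64329147338867), 59.78507614135742)
blue 90 ((569.5487670898438, -374.1069030761719), (21.514902114868164, 60.789695739746094), 63.99418640136719) [ 0.5714 -0.3738  0.0179]
green 53 [ 0.5528 -0.4088  0.0119]
```

Run:
```python
from h import *
c=cam('top'); s=cam('side')
for n,k in(('top',c),('side',s)):
    P=cloud(k); im=k['pixels'].astype(int); X,Y,Z=P[...,0],P[...,1],P[...,2]
    reg=(X>.44)&(X<.56)&(Y>-.1)&(Y<.1)
    d=reg&(im.max(2)<80)&(Z>.045)&(Z<.08)
    v,u=np.nonzero(d); p=plane(k,np.c_[u,v],.064)[:,:2]*1000
    yaw=np.radians(5.3)
    for _ in range(6):
        e=np.array([np.cos(yaw),np.sin(yaw)]); f=np.array([-e[1],e[0]])
        a=p@e; b=p@f; lo=np.percentile(a,3); mid=(np.percentile(b,1)+np.percentile(b,99))/2
        sel=(a<lo+12)&(abs(b-mid)<34); g=cv2.fitLine(p[sel].astype(np.float32),cv2.DIST_HUBER,0,.01,.01).ravel()
        t=g[:2]*np.sign(g[1]); yaw=np.arctan2(-t[0],t[1])
    print(n,'bar',sel.sum(),np.degrees(yaw),'x ext',a.min(),np.percentile(a,[1,50]),'y ext',np.percentile(b,[0,1,99,100]),'barmed',p[sel].mean(0),a[sel].mean(),b[sel].mean())
    # hood: pixel edges from depth mask, side edges
    m=(X>.5)&(X<.8)&(Y>-.12)&(Y<.14)&(Z>.068)&(Z<.095)&(im.min(2)>90)
    v,u=np.nonzero(m); q=plane(k,np.c_[u,v],.078)[:,:2]*1000; a=q@e;b=q@f
    L=[];Rr=[];
    for t in np.arange(np.percentile(a,5),np.percentile(a,95),4):
        w=abs(a-t)<2
        if w.sum()>8: L.append(q[w][b[w].argmax()]);Rr.append(q[w][b[w].argmin()])
    for z in(L,Rr):
        g=cv2.fitLine(np.array(z,np.float32),cv2.DIST_HUBER,0,.01,.01).ravel(); g[:2]*=np.sign(g[0]); print(' edge yaw',np.degrees(np.arctan2(g[1],g[0])),'b at mid',(g[2:]@f))
    print(' hood a',np.percentile(a,[0,1,99,100]),'b',np.percentile(b,[1,99]))
```

```text
top bar 167 5.4845643 x ext 492.707231644777 [493.05295641 508.42560043] y ext [-114.49009626 -109.87573237   11.36598781   17.70400733] barmed [501.26191574  -5.8733025 ] 498.87047550191056 -49.25707865415034
 edge yaw 5.2442904 b at mid 20.092003
 edge yaw 5.2382984 b at mid -111.30966
 hood a [539.9498762  541.19791705 663.96812312 669.71651211] b [-110.52295947   19.69533402]
side bar 55 6.7767873 x ext 485.19344841268673 [486.09238545 500.71937089] y ext [-120.23884201 -118.9331337    -9.63808782   -8.73268903] barmed [496.79574926  -5.52293264] 492.6731118019874 -64.10707760915736
 edge yaw 5.11572 b at mid -8.82756
 edge yaw 5.2332983 b at mid -144.69072
 hood a [524.45156379 529.30165509 723.60718664 730.50456087] b [-147.07739863   -7.71498671]
```

```bash
cat >> h.py <<'E'
def go(xyz,yaw=None,rot=None,base=None):
    """tool-frame turn (rotvec) and shift (mm) to TCP xyz[m], tool down with tool-y yaw deg (or rot)"""
    s=r.read_state(); p,q=base or (s['ee_pos'],s['eef_rot']); A=R.from_quat(q)
    if rot is None:
        y=np.radians(yaw); Y=np.array([np.cos(y),np.sin(y),0]); Z=np.array([0,0,-1.]); rot=R.from_matrix(np.c_[np.cross(Y,Z),Y,Z])
    return (A.inv()*rot).as_rotvec().round(3),(A.inv().apply(np.array(xyz)-p)*1000).round(1)
E
python3 - <<'E'
from h import *
print(go([.499,.003,.16],5.25)); print(go([.499,.003,.16],185.25))
s=cam('side'); c=cam('top')
for k in (s,c):
    P=cloud(k).reshape(-1,3); X,Y,Z=P.T
    for x0 in np.arange(.2,.8,.1):
        print([round(float(Z[(abs(X-x0-.05)<.05)&(abs(Y-y)<.05)&(Z<1)].max(initial=0)),2) for y in np.arange(.65,-.3,-.1)])
E
```

```text
(array([-0.   ,  0.   ,  1.039]), array([-450.3, -409.8,   62.5]))
(array([-0.   , -0.   , -2.102]), array([-450.3, -409.8,   62.5]))
[0.3, 0.55, 0.57, 0.59, 0.0, 0.0, 0.01, 0.0, 0.0, 0.01]
[0.34, 0.55, 0.01, 0.03, 0.03, 0.02, 0.01, 0.01, 0.08, 0.08]
[0.52, 0.53, 0.55, 0.56, 0.02, 0.58, 0.07, 0.07, 0.08, 0.09]
[0.5, 0.51, 0.01, 0.32, 0.56, 0.58, 0.08, 0.08, 0.05, 0.05]
[0.44, 0.5, 0.01, 0.24, 0.56, 0.42, 0.08, 0.08, 0.08, 0.05]
[0.01, 0.0, 0.01, 0.52, 0.54, 0.24, 0.08, 0.08, 0.15, 0.15]
[0.15, 0.01, 0.0, 0.52, 0.52, 0.26, 0.02, 0.04, 0.15, 0.16]
[0.0, 0.0, 0.0, 0.01, 0.01, 0.0, 0.01, 0.01, 0.01, 0.0]
[0.0, 0.0, 0.01, 0.04, 0.03, 0.02, 0.01, 0.01, 0.09, 0.09]
[0.0, 0.0, 0.06, 0.16, 0.03, 0.54, 0.08, 0.08, 0.09, 0.09]
[0.0, 0.0, 0.02, 0.19, 0.35, 0.54, 0.09, 0.09, 0.06, 0.07]
[0.0, 0.0, 0.0, 0.03, 0.26, 0.04, 0.09, 0.09, 0.09, 0.05]
[0.0, 0.0, 0.0, 0.0, 0.0, 0.0, 0.0, 0.0, 0.0, 0.0]
[0.0, 0.0, 0.0, 0.0, 0.0, 0.0, 0.0, 0.0, 0.0, 0.0]
```

Run:
```python
from h import *
for n in('side','top'):
    k=cam(n); P=cloud(k).reshape(-1,3); X,Y,Z=P.T
    for lo,hi in((.1,.2),(.2,.3),(.3,.4),(.4,.5),(.5,.6)):
        m=(Z>lo)&(Z<hi)&(X>.35)&(X<1.0)&(Y>-.1)&(Y<.4)
        q=(P[m][:,:2]/.03).round().astype(int); u,ct=np.unique(q,axis=0,return_counts=True)
        print(n,lo,[(round(a*.03,2),round(b*.03,2),int(t)) for (a,b),t in zip(u,ct) if t>12 and a*.03<.85])
```

```text
side 0.1 [(np.float64(0.42), np.float64(0.36), 27), (np.float64(0.42), np.float64(0.39), 193), (np.float64(0.45), np.float64(0.36), 43), (np.float64(0.45), np.float64(0.39), 226), (np.float64(0.48), np.float64(0.36), 50), (np.float64(0.48), np.float64(0.39), 204), (np.float64(0.51), np.float64(0.21), 225), (np.float64(0.51), np.float64(0.36), 44), (np.float64(0.51), np.float64(0.39), 153), (np.float64(0.54), np.float64(0.21), 242), (np.float64(0.54), np.float64(0.36), 54), (np.float64(0.54), np.float64(0.39), 143), (np.float64(0.57), np.float64(0.21), 260), (np.float64(0.57), np.float64(0.36), 15), (np.float64(0.57), np.float64(0.39), 74), (np.float64(0.6), np.float64(0.21), 251), (np.float64(0.6), np.float64(0.39), 29), (np.float64(0.63), np.float64(0.21), 259), (np.float64(0.63), np.float64(0.39), 70), (np.float64(0.66), np.float64(0.21), 249), (np.float64(0.66), np.float64(0.36), 17), (np.float64(0.66), np.float64(0.39), 89), (np.float64(0.69), np.float64(0.21), 248), (np.float64(0.69), np.float64(0.39), 64), (np.float64(0.72), np.float64(0.21), 236), (np.float64(0.72), np.float64
[... 5975 characters left out ...]
[(np.float64(0.48), np.float64(0.15), 445), (np.float64(0.51), np.float64(0.15), 180), (np.float64(0.51), np.float64(0.18), 186), (np.float64(0.54), np.float64(0.18), 337), (np.float64(0.57), np.float64(0.18), 217), (np.float64(0.57), np.float64(0.21), 43), (np.float64(0.6), np.float64(0.21), 20)]
top 0.4 [(np.float64(0.48), np.float64(0.15), 637), (np.float64(0.51), np.float64(0.15), 196), (np.float64(0.51), np.float64(0.18), 365), (np.float64(0.54), np.float64(0.18), 476), (np.float64(0.57), np.float64(0.18), 33)]
top 0.5 [(np.float64(0.48), np.float64(0.15), 280), (np.float64(0.51), np.float64(0.15), 68), (np.float64(0.51), np.float64(0.18), 200), (np.float64(0.54), np.float64(0.18), 68)]
```

Run:
```python
from h import *
for a in ([.25,.33,.223],125),([.355,.11,.223],108),([.38,-.03,.223],90): print(go(*a))
```

```text
(array([ 0.   ,  0.   , -1.051]), array([ -85.7, -220. ,   -0.4]))
(array([ 0.   ,  0.   , -0.754]), array([-274.4, -374.3,   -0.5]))
(array([ 0.  , -0.  , -0.44]), array([-356.6, -490.4,   -0.5]))
```

Request:
apply_moves:
  steps:
    - [0,0,-1.05,-86,-220,0,1]
    - [0,0,-1.05,-86,-220,0,1]
    - [0,0,-1.05,-86,-220,0,1]
    - [0,0,-1.05,-86,-220,0,1]
    - [0,0,-1.05,-86,-220,0,1]
    - [0,0,-1.05,-86,-220,0,1]
    - [0,0,-1.05,-86,-220,0,1]
    - [0,0,-1.05,-86,-220,0,1]
    - [0,0,-1.05,-86,-220,0,1]
    - [0,0,-0.75,-274,-374,0,0.2]
    - [0,0,-0.75,-274,-374,0,0.2]
    - [0,0,-0.75,-274,-374,0,0.2]
    - [0,0,-0.75,-274,-374,0,0.2]
    - [0,0,-0.75,-274,-374,0,-0.17]
    - [0,0,-0.75,-274,-374,0,-0.17]
    - [0,0,-0.75,-274,-374,0,-0.17]
    - [0,0,-0.75,-274,-374,0,-0.17]

```text
time: 2.02
ee_pos: [0.3553, 0.1092, 0.2228]
eef_rot: [-0.153, 0.988, 0.001, 0.0]
ft_force: [0.0, 0.8, -0.8]
width: 0.0422
grip_force: 0.0
```

Run:
```python
from h import *
s=r.read_state(); print(s['ee_pos'],s['joint_positions'],s['ft_force'],s['width'],s['time'])
for a in ([.38,-.03,.223],90),([.499,.003,.16],5.25),([.499,.003,.045],5.25): print(go(*a))
```

```text
[0.355289   0.10924937 0.22280677] [-0.76018639 -0.27602244  0.28555487  2.07025896  0.07808575  1.33649489
  1.37417682] [ 0.0042472   0.82773151 -0.79804308] 0.04220631394606852 2.0167
(array([0.001, 0.001, 0.306]), array([  18.4, -140.2,   -0.4]))
(array([ 1.000e-03, -0.000e+00,  1.786e+00]), array([-104.9, -144.7,   62.7]))
(array([ 1.000e-03, -0.000e+00,  1.786e+00]), array([-104.8, -144.8,  177.7]))
```

Request:
apply_moves:
  steps:
    - [0,0,0.3,18,-140,0,-0.17]
    - [0,0,0.3,18,-140,0,-0.17]
    - [0,0,0.3,18,-140,0,-0.17]
    - [0,0,0.3,18,-140,0,-0.17]
    - [0,0,1.786,0,-142,0,-0.17]
    - [0,0,1.786,0,-142,0,-0.17]
    - [0,0,1.786,0,-142,0,-0.17]
    - [0,0,1.786,0,-142,0,-0.17]
    - [0,0,1.786,0,-142,0,-0.17]
    - [0,0,1.786,0,-142,0,-0.17]
    - [0,0,1.786,0,-142,0,-0.17]
    - [0,0,1.786,0,-142,0,-0.17]
    - [0,0,1.786,0,-142,0,-0.17]
    - [0,0,1.786,-105,-145,62,-0.17]
    - [0,0,1.786,-105,-145,62,-0.17]
    - [0,0,1.786,-105,-145,62,-0.17]
    - [0,0,1.786,-105,-145,62,-0.17]
    - [0,0,1.786,-105,-145,62,-0.17]
    - [0,0,1.786,-105,-145,62,-0.17]

```text
time: 3.6
ee_pos: [0.4987, 0.0051, 0.1605]
eef_rot: [0.672, 0.741, -0.0, -0.0]
ft_force: [-0.1, 0.6, -0.2]
width: 0.036
grip_force: 0.0
```

Run:
```python
from h import *
s=r.read_state(); print(s['ee_pos'],s['joint_positions'],s['width'],s['time'])
print(go([.499,.003,.046],5.25))
c=cam('side'); save('side1.png',cv2.resize(c['pixels'][60:240,180:380],None,fx=3,fy=3))
```

```text
[0.4986625  0.00514123 0.16048437] [-0.4648834   0.09474749  0.38579425  1.88865401 -0.03864761  1.16624055
  0.03185251] 0.03603090305650317 3.6
(array([-0.001,  0.   ,  0.006]), array([ -2.2,   0.2, 114.5]))
```

View pics/side1.png

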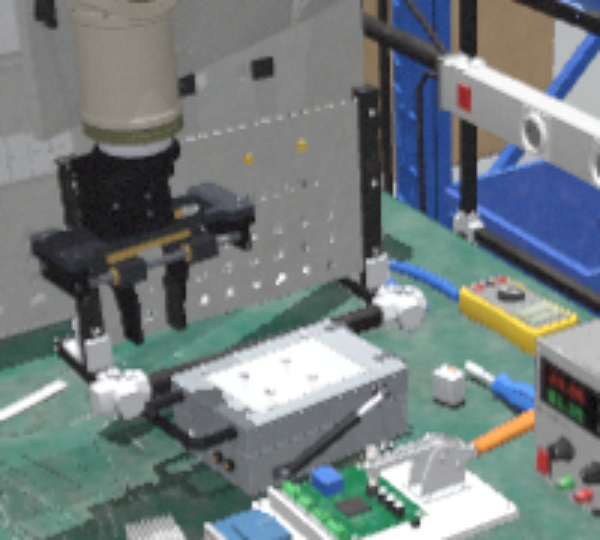

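The picture shows the gripper above the handle (bar at about crop (190,440)), with its long body along the box's length. I'll descend now.

Request:
apply_moves:
  steps:
    - [0,0,0.006,-2,0,35,-0.17]
    - [0,0,0.006,-2,0,65,-0.17]
    - [0,0,0.006,-2,0,85,-0.17]
    - [0,0,0.006,-2,0,95,-0.17]
    - [0,0,0.006,-2,0,105,-0.17]
    - [0,0,0.006,-2,0,114,-0.17]
    - [0,0,0.006,-2,0,114,-0.17]

```text
time: 4.23
ee_pos: [0.499, 0.0026, 0.0462]
eef_rot: [0.675, 0.738, 0.0, -0.0]
ft_force: [0.3, 0.3, 0.5]
width: 0.0361
grip_force: 0.0
```

Run:
```python
from h import *
c=cam('side'); save('side2.png',cv2.resize(c['pixels'][130:230,200:330],None,fx=5,fy=5))
```

```text
(no output)
```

View pics/side2.png

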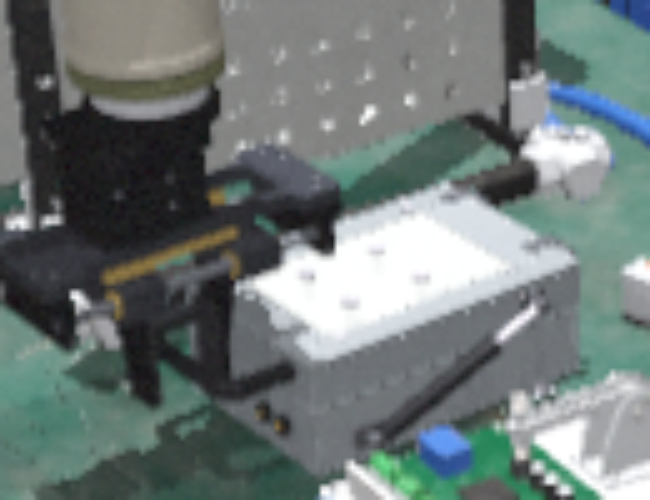

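The front finger, at (145,380), is ahead of the bar and the other, at (215,340), is in the gap. I'll close.

Request:
apply_moves:
  steps:
    - [0,0,0,0,0,0,-0.7]
    - [0,0,0,0,0,0,-1]
    - [0,0,0,0,0,0,-1]
    - [0,0,0,0,0,0,-1]
    - [0,0,0,0,0,0,-1]
    - [0,0,0,0,0,0,-1]
  force: 25

```text
time: 4.78
ee_pos: [0.4987, 0.0025, 0.0468]
eef_rot: [0.675, 0.738, -0.0, -0.0]
ft_force: [-3.9, -0.4, 5.9]
width: 0.0111
grip_force: 25.0
```

Run:
```python
from h import *
s=r.read_state(); print(s['ee_pos'],s['ft_force'],s['width'],s['grip_force'])
# arc in tool frame: y along box x, z down ; hinge 238 mm; start 8 below
t0=np.arcsin(-8/238)
for d in range(5,84,5):
    t=t0+np.radians(d); print(d, round(238*(np.cos(t0)-np.cos(t)),1), round(-238*(np.sin(t)-np.sin(t0)),1))
```

```text
[0.49873086 0.0024714  0.04676904] [-3.89258485 -0.42712992  5.94607697] 0.011070948735012454 25.000725388526917
5 0.2 -20.8
10 2.2 -41.4
15 6.0 -61.8
20 11.6 -81.8
25 18.9 -101.3
30 27.9 -120.0
35 38.4 -137.9
40 50.5 -154.8
45 64.0 -170.5
50 78.8 -185.1
55 94.9 -198.3
60 112.0 -210.0
65 130.1 -220.2
70 149.0 -228.8
75 168.6 -235.7
80 188.7 -240.9
```

Request:
apply_moves:
  steps:
    - [0,0,0,0,0,-10,-1]
    - [0,0,0,0,0.2,-21,-1]
    - [0,0,0,0,1,-31,-1]
    - [0,0,0,0,2.2,-41.4,-1]
    - [0,0,0,0,4,-51.6,-1]
    - [0,0,0,0,6,-61.8,-1]
    - [0,0,0,0,8.6,-71.8,-1]
    - [0,0,0,0,11.6,-81.8,-1]
    - [0,0,0,0,15,-91.6,-1]
    - [0,0,0,0,18.9,-101.3,-1]
    - [0,0,0,0,23.2,-110.7,-1]
    - [0,0,0,0,27.9,-120,-1]
    - [0,0,0,0,33,-129,-1]
    - [0,0,0,0,38.4,-138,-1]
    - [0,0,0,0,44.3,-146.5,-1]
    - [0,0,0,0,50.5,-154.8,-1]
    - [0,0,0,0,50.5,-154.8,-1]

```text
time: 6.2
ee_pos: [0.5482, 0.007, 0.2042]
eef_rot: [0.675, 0.738, -0.001, -0.002]
ft_force: [-21.8, -0.1, 15.2]
width: 0.0111
grip_force: 25.0
```

Request:
apply_moves:
  steps:
    - [0,0,0,0,-3,-2.5,-1]
    - [0,0,0,0,4,-10.5,-1]
    - [0,0,0,0,10.7,-18.5,-1]
    - [0,0,0,0,18,-26,-1]
    - [0,0,0,0,25.7,-33.3,-1]
    - [0,0,0,0,33.7,-40.2,-1]
    - [0,0,0,0,42.1,-46.8,-1]
    - [0,0,0,0,42.1,-46.8,-1]

```text
time: 6.87
ee_pos: [0.5934, 0.011, 0.2504]
eef_rot: [0.675, 0.738, 0.001, 0.001]
ft_force: [-3.0, -0.1, 4.5]
width: 0.0109
grip_force: 25.0
```

Request:
apply_moves:
  steps:
    - [0,0,0,0,8.5,-6,-1]
    - [0,0,0,0,17.1,-11.7,-1]
    - [0,0,0,0,26,-17,-1]
    - [0,0,0,0,35.2,-21.9,-1]
    - [0,0,0,0,44.6,-26.4,-1]
    - [0,0,0,0,54.1,-30.5,-1]
    - [0,0,0,0,63.8,-34.2,-1]
    - [0,0,0,0,73.7,-37.4,-1]
    - [0,0,0,0,73.7,-37.4,-1]

```text
time: 7.62
ee_pos: [0.6663, 0.0173, 0.2866]
eef_rot: [0.675, 0.738, 0.001, 0.001]
ft_force: [1.2, 0.7, 2.7]
width: 0.0111
grip_force: 25.0
```

Request:
apply_moves:
  steps:
    - [0,0,0,0,0,0,-0.6]
    - [0,0,0,0,0,0,-0.3]
    - [0,0,0,0,0,0,-0.1]
    - [0,0,0,0,0,0,-0.1]
    - [0,0,0,0,0,-15,-0.1]
    - [0,0,0,0,0,-40,-0.1]
    - [0,0,0,0,0,-70,-0.1]
    - [0,0,0,0,0,-80,-0.1]

```text
time: 8.28
ee_pos: [0.665, 0.017, 0.3698]
eef_rot: [0.675, 0.738, 0.002, 0.001]
ft_force: [0.6, -0.5, 0.2]
width: 0.0388
grip_force: 0.0
```

Run:
```python
from h import *
s=r.read_state(); print(s['ee_pos'],s['joint_positions'])
c=cam('side'); t=cam('top')
o=np.zeros((540,800,3),np.uint8); o[:,:500]=cv2.resize(c['pixels'][70:250,170:337],(500,540)); o[:420,500:]=cv2.resize(t['pixels'][160:300,140:240],(300,420))
save('open.png',o)
```

```text
[0.66500142 0.01703686 0.36975127] [-0.37050731  0.41549991  0.43045203  1.08777999 -0.17067629  1.66698153
  0.09889096]
```

View pics/open.png

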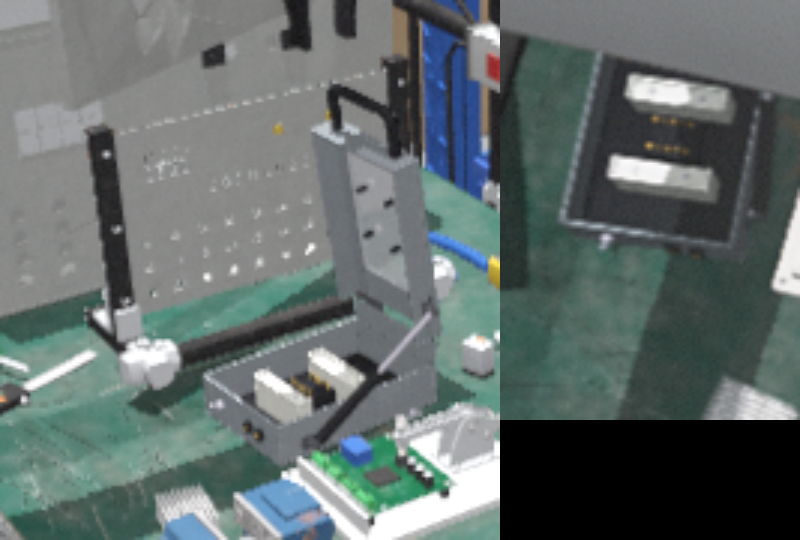

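The hood stands fully open on its strut. Both white ledges can be seen in the tray, at about (670,95) and (660,175) in the top inset. The strut runs from low at the front, (312,440), to the hood near the hinge, (432,315). Next I'll measure the nest and the strut.

Run:
```python
from h import *
t=cam('top'); c=cam('side')
for n,k in(('top',t),('side',c)):
    P=cloud(k); X,Y,Z=[P[...,i] for i in range(3)]; im=k['pixels'].astype(int)
    hsv=cv2.cvtColor(k['pixels'],cv2.COLOR_RGB2HSV)
    m=((X>.52)&(X<.70)&(Y>-.06)&(Y<.09)&(Z>.025)&(Z<.06)&(im.min(2)>(125)))
    m=cv2.morphologyEx(m.astype(np.uint8),cv2.MORPH_OPEN,np.ones((3,3)))
    _,l,st,_=cv2.connectedComponentsWithStats(m)
    for i in range(1,len(st)):
        if st[i,4]<80: continue
        v,u=np.nonzero(l==i); q=plane(k,np.c_[u,v],.040)[:,:2]*1000
        print(n,st[i,4],cv2.minAreaRect(q.astype(np.float32)),q.mean(0),'z',np.median(Z[l==i]))
# strut in side view: points beyond right wall
yaw=np.radians(5.25); e=np.array([np.cos(yaw),np.sin(yaw)]); f=np.array([-e[1],e[0]]); o=np.array([.606,.0124])
P=cloud(c).reshape(-1,3); a=(P[:,:2]-o)@e; b=(P[:,:2]-o)@f
m=(abs(a)<.12)&(b<-.062)&(b>-.1)&(P[:,2]>.015)&(P[:,2]<.2)
for x in np.arange(-.1,.11,.02):
    w=m&(abs(a-x)<.01)
    if w.sum(): print(round(x,2),w.sum(),P[w,2].min().round(3),np.median(P[w,2]).round(3),P[w,2].max().round(3),b[w].min().round(3))
```

```text
top 268 ((657.9187622070312, 14.169525146484375), (20.137216567993164, 77.53927612304688), 5.183717727661133) [658.15254505  15.316145  ] z 0.040732088277925405
top 246 ((592.96630859375, 8.146404266357422), (18.011789321899414, 77.5825424194336), 5.343614101409912) [593.19270245   9.63022741] z 0.04091018483253328
side 131 ((647.9639892578125, 4.057147979736328), (32.86005401611328, 87.27173614501953), 5.043981552124023) [648.65009495   4.33545379] z 0.03578572485589104
side 143 ((586.082275390625, -4.769771575927734), (31.525651931762695, 96.025146484375), 4.182089805603027) [584.84081608  -8.00247724] z 0.034929868374205086
-0.06 68 0.015 0.031 0.047 -0.079
-0.04 64 0.015 0.027 0.045 -0.088
-0.02 69 0.017 0.032 0.045 -0.093
0.0 55 0.016 0.038 0.051 -0.092
0.02 60 0.015 0.045 0.063 -0.092
0.04 75 0.015 0.037 0.072 -0.09
0.06 65 0.015 0.035 0.083 -0.088
0.08 80 0.016 0.038 0.2 -0.089
0.1 240 0.016 0.13 0.199 -0.093
```

Run:
```python
from h import *
for n in('top','side'):
    k=cam(n); P=cloud(k); X,Y,Z=[P[...,i] for i in range(3)]; hsv=cv2.cvtColor(k['pixels'],cv2.COLOR_RGB2HSV)
    reg=(abs(X-.565)<.065)&(abs(Y+.385)<.065)
    tb=(abs(X-.62)<.1)&(abs(Y+.48)<.05); print(n,'table z',np.median(Z[tb]))
    B=reg&(cv2.inRange(hsv,(100,120,60),(125,255,255))>0)
    G=reg&(cv2.inRange(hsv,(45,150,130),(75,255,255))>0)
    D=reg&((cv2.inRange(hsv,(45,150,60),(75,255,255))>0)|B)
    cen={}
    for nm,m,z in(('blue',B,.019),('term',G,.014),('all',D,.008)):
        m=cv2.morphologyEx(m.astype(np.uint8),cv2.MORPH_CLOSE,np.ones((3,3)))
        _,l,st,_=cv2.connectedComponentsWithStats(m); m=l==1+st[1:,4].argmax()
        v,u=np.nonzero(m); q=plane(k,np.c_[u,v],z)[:,:2]*1000; rc=cv2.minAreaRect(q.astype(np.float32)); print(nm,m.sum(),rc,q.mean(0).round(1),np.median(Z[m]).round(4)); cen[nm]=np.array(rc[0])
    d=cen['blue']-cen['term']; print('dist',np.hypot(*d),'yaw',np.degrees(np.arctan2(d[1],d[0])))
```

```text
top table z 0.004630016899755507
blue 202 ((574.4615478515625, -368.758544921875), (17.487262725830078, 63.60929870605469), 62.87771987915039) [ 573.7 -368.8] 0.0209Traceback (most recent call last):
  File "<stdin>", line 12, in <module>
ValueError: attempt to get argmax of an empty sequence
```

Run:
```python
from h import *
for n in('top','side'):
    k=cam(n); P=cloud(k); X,Y,Z=[P[...,i] for i in range(3)]; hsv=cv2.cvtColor(k['pixels'],cv2.COLOR_RGB2HSV)
    reg=(abs(X-.565)<.065)&(abs(Y+.385)<.065)
    tb=(abs(X-.62)<.1)&(abs(Y+.48)<.05); print(n,'table z',np.median(Z[tb]),np.median(hsv[tb],0))
    B=reg&(cv2.inRange(hsv,(100,120,60),(125,255,255))>0)
    g=reg&(hsv[...,0]>50)&(hsv[...,0]<70)&(hsv[...,1]>120); print(np.percentile(hsv[g],[10,50,90],axis=0).tolist())
    th=np.percentile(hsv[g][:,2],75)
    G=g&(hsv[...,2]>th*.85)
    cen={}
    for nm,m,z in(('blue',B,.019),('term',G,.014),('all',g|B,.008)):
        m=cv2.morphologyEx(m.astype(np.uint8),cv2.MORPH_CLOSE,np.ones((3,3)))
        _,l,st,_=cv2.connectedComponentsWithStats(m); m=l==1+st[1:,4].argmax()
        v,u=np.nonzero(m); q=plane(k,np.c_[u,v],z)[:,:2]*1000; rc=cv2.minAreaRect(q.astype(np.float32)); print(nm,m.sum(),rc,q.mean(0).round(1),np.median(Z[m]).round(4)); cen[nm]=np.array(rc[0])
    d=cen['blue']-cen['term']; print('dist',np.hypot(*d),'yaw',np.degrees(np.arctan2(d[1],d[0])))
```

```text
top table z 0.004716811610126381 [ 82.  90. 104.]
[[67.0, 122.0, 136.3], [68.0, 128.0, 157.0], [69.0, 137.70000000000002, 175.60000000000002]]
blue 204 ((574.4615478515625, -368.758544921875), (17.487262725830078, 63.60929870605469), 62.87771987915039) [ 574. -369.] 0.0202
term 23 ((554.4118041992188, -402.32696533203125), (7.9962029457092285, 14.736139297485352), 58.91303634643555) [ 554.  -402.1] 0.0175
all 204 ((576.8765869140625, -368.5899658203125), (17.630956649780273, 64.13189697265625), 62.87775802612305) [ 576.4 -368.8] 0.0202
dist 39.10026942819823 yaw 59.15097568150521
side table z 0.0005113099483879946 [ 81.  82. 147.]
[[68.0, 126.4, 198.0], [69.0, 133.0, 215.0], [69.0, 137.0, 226.0]]
blue 188 ((566.7386474609375, -379.1310729980469), (31.76217269897461, 61.899322509765625), 63.04616928100586) [ 566.9 -378.8] 0.0155
term 42 ((549.1890869140625, -409.6839599609375), (7.036761283874512, 56.578670501708984), 61.86771011352539) [ 550.7 -410.2] 0.0124
all 188 ((575.021484375, -366.9854431152344), (32.15434265136719, 62.663570404052734), 63.046146392822266) [ 575.2 -366.7] 0.0155
dist 35.23444305158808 yaw 60.12696543213286
```

```bash
cat >> h.py <<'E'
def tilt(yaw,deg):
    """tool y along yaw; tool back leans deg toward yaw+90"""
    y=np.radians(yaw);t=np.radians(deg);Y=np.array([np.cos(y),np.sin(y),0]);w=np.array([-Y[1],Y[0],0])
    Z=-(np.array([0,0,np.cos(t)])+w*np.sin(t)); return R.from_matrix(np.c_[np.cross(Y,Z),Y,Z])
E
python3 - <<'E'
from h import *
for p in ([.56,-.12,.37],[.5647,-.3871,.15]): print(go(p,rot=tilt(62.5,15)))
E
```

```text
(array([-0.133, -0.241, -0.996]), array([-127.5, -116.2,   -5.7]))
(array([-0.133, -0.241, -0.996]), array([-394. , -134.8,  214.3]))
```

Request:
apply_moves:
  steps:
    - [0,0,0,-40,-40,-10,0]
    - [-0.133,-0.241,-0.996,-127,-116,-6,0.5]
    - [-0.133,-0.241,-0.996,-127,-116,-6,1]
    - [-0.133,-0.241,-0.996,-127,-116,-6,1]
    - [-0.133,-0.241,-0.996,-127,-116,-6,1]
    - [-0.133,-0.241,-0.996,-394,-135,214,1]
    - [-0.133,-0.241,-0.996,-394,-135,214,1]
    - [-0.133,-0.241,-0.996,-394,-135,214,1]
    - [-0.133,-0.241,-0.996,-394,-135,214,1]
    - [-0.133,-0.241,-0.996,-394,-135,214,1]
    - [-0.133,-0.241,-0.996,-394,-135,214,1]
    - [-0.133,-0.241,-0.996,-394,-135,214,1]
    - [-0.133,-0.241,-0.996,-394,-135,214,1]
    - [-0.133,-0.241,-0.996,-394,-135,214,1]
    - [-0.133,-0.241,-0.996,-394,-135,214,1]
    - [-0.133,-0.241,-0.996,-394,-135,214,1]

```text
time: 9.97
ee_pos: [0.5643, -0.3874, 0.15]
eef_rot: [0.236, 0.963, -0.031, 0.127]
ft_force: [0.1, 0.4, -0.3]
width: 0.0872
grip_force: 0.0
```

Run:
```python
from h import *
s=r.read_state(); print(s['joint_positions'])
for z in (.15,.004): print(go([.5647,-.3871,z],rot=tilt(62.5,15)))
c=cam('side'); t=cam('top')
o=np.zeros((540,800,3),np.uint8); o[:400,:400]=cv2.resize(c['pixels'][200:300,280:380],(400,400)); o[:400,400:]=cv2.resize(t['pixels'][220:320,305:405],(400,400)); save('pre.png',o[:400])
```

```text
[ 0.09746422  0.35366926  0.55001171  1.67866326 -0.26941296  0.91127293
  1.82436072]
(array([ 0.   , -0.001, -0.001]), array([-0.3,  0.4,  0.1]))
(array([ 0.   , -0.001, -0.001]), array([ 37.4,   0.4, 141.1]))
```

View pics/pre.png

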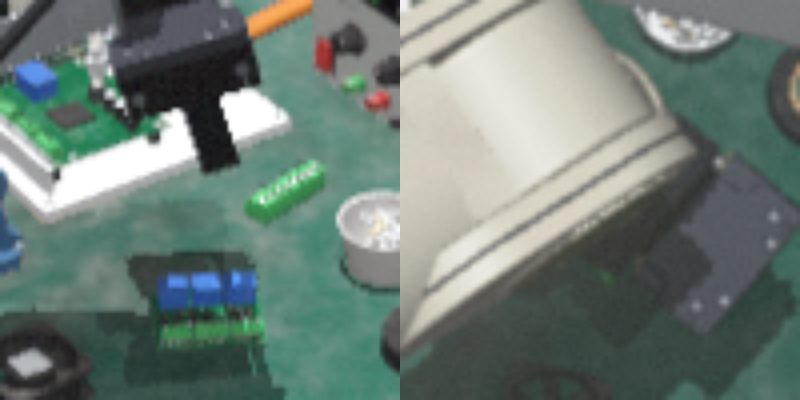

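The board sits undisturbed below the gripper, with its relays at (205,290) and terminals at (210,325). I'll descend in two stages.

Request:
apply_moves:
  steps:
    - [0,0,0,10,0,36,1]
    - [0,0,0,20,0,72,1]
    - [0,0,0,27,0,100,1]
    - [0,0,0,31,0,118,1]
    - [0,0,0,34,0.4,129,1]
    - [0,0,0,36,0.4,137,1]
    - [0,0,0,37.4,0.4,141,1]
    - [0,0,0,37.4,0.4,141,1]

```text
time: 10.73
ee_pos: [0.5668, -0.3867, 0.0061]
eef_rot: [0.235, 0.963, -0.031, 0.128]
ft_force: [-0.5, -0.1, -0.3]
width: 0.0871
grip_force: 0.0
```

Request:
apply_moves:
  steps:
    - [0,0,0,0,0,0,0.7]
    - [0,0,0,0,0,0,0.5]
    - [0,0,0,0,0,0,0.3]
    - [0,0,0,0,0,0,0.1]
    - [0,0,0,0,0,0,0.1]
    - [0,0,0,0,0,0,0.1]
    - [0,0,0,0,0,0,0.1]
  force: 15

```text
time: 11.32
ee_pos: [0.5666, -0.3871, 0.0062]
eef_rot: [0.236, 0.963, -0.031, 0.128]
ft_force: [-1.0, 2.4, 6.3]
width: 0.0616
grip_force: 15.0
```

Request:
apply_moves:
  steps:
    - [0,0,0,-3,0,-10,0.1]
    - [0,0,0,-9,0,-35,0.1]
    - [0,0,0,-19,0,-70,0.1]
    - [0,0,0,-29,0,-107,0.1]
    - [0,0,0,-43,0,-160,0.1]
    - [0,0,0,-43,0,-160,0.1]
    - [0,0,0,-43,0,-160,0.1]

```text
time: 11.9
ee_pos: [0.5677, -0.3887, 0.1771]
eef_rot: [0.236, 0.962, -0.032, 0.132]
ft_force: [0.1, 0.3, -0.9]
width: 0.062
grip_force: 15.0
```

Run:
```python
from h import *
s=r.read_state(); print(s['joint_positions'],s['ee_pos'],s['width'])
# board origin in hand: 1.6mm+ along w from TCP
q=np.array([.6263,.0118]); y=np.radians(95.25); w=np.array([-np.sin(y),np.cos(y)]); 
for z in (.17,.12): p=q-.0016*w; print(go([*p,z],rot=tilt(95.25,15)))
k=cam('side'); P=cloud(k); p=s['ee_pos']; hsv=cv2.cvtColor(k['pixels'],cv2.COLOR_RGB2HSV)
reg=np.linalg.norm(P-p,axis=2)<.07
u=np.array([np.cos(np.radians(62.5)),np.sin(np.radians(62.5))]); w=np.array([-u[1],u[0]])
for nm,m in(('blue',reg&(cv2.inRange(hsv,(100,120,60),(125,255,255))>0)),('term',reg&(hsv[...,0]>45)&(hsv[...,0]<72)&(hsv[...,1]>120)&(hsv[...,2]>90))):
    d=P[m]-p; print(nm,m.sum(),'u',np.percentile(d[:,:2]@u,[5,50,95]).round(4),'w',np.percentile(d[:,:2]@w,[2,50,98]).round(4),'z',np.percentile(d[:,2],[5,50,95]).round(4))
```

```text
[ 0.08256649  0.33080375  0.56724493  1.65000351 -0.2574159   0.95089403
  1.81429353] [ 0.56765505 -0.38873141  0.17709692] 0.06197749945182258
(array([-0.15 ,  0.01 , -0.552]), array([128.9, 383.2, -28.1]))
(array([-0.15 ,  0.01 , -0.552]), array([142.3, 383.1,  20.1]))
blue 60 u [0.0012 0.0072 0.0141] w [-0.0251 -0.0148  0.0286] z [-0.001   0.0049  0.0128]
term 36 u [-0.0329 -0.029  -0.0252] w [-0.0245  0.0032  0.0328] z [0.0043 0.0076 0.0096]
```

Request:
apply_moves:
  steps:
    - [-0.15,0.01,-0.552,129,383,-28,0.1]
    - [-0.15,0.01,-0.552,129,383,-28,0.1]
    - [-0.15,0.01,-0.552,129,383,-28,0.1]
    - [-0.15,0.01,-0.552,129,383,-28,0.1]
    - [-0.15,0.01,-0.552,129,383,-28,0.1]
    - [-0.15,0.01,-0.552,129,383,-28,0.1]
    - [-0.15,0.01,-0.552,129,383,-28,0.1]
    - [-0.15,0.01,-0.552,129,383,-28,0.1]
    - [-0.15,0.01,-0.552,129,383,-28,0.1]
    - [-0.15,0.01,-0.552,129,383,-28,0.1]
    - [-0.15,0.01,-0.552,129,383,-28,0.1]
    - [-0.15,0.01,-0.552,129,383,-28,0.1]
    - [-0.15,0.01,-0.552,142,383,20,0.1]
    - [-0.15,0.01,-0.552,142,383,20,0.1]
    - [-0.15,0.01,-0.552,142,383,20,0.1]
    - [-0.15,0.01,-0.552,142,383,20,0.1]

```text
time: 13.28
ee_pos: [0.6253, 0.0123, 0.1151]
eef_rot: [-0.045, 0.991, 0.008, 0.126]
ft_force: [0.2, 0.4, 0.3]
width: 0.0618
grip_force: 15.0
```

Run:
```python
from h import *
s=r.read_state(); print(s['joint_positions'],s['ee_pos'],s['width'])
c=cam('side'); t=cam('top')
o=np.zeros((500,800,3),np.uint8); o[:,:500]=cv2.resize(c['pixels'][130:230,215:315],(500,500)); o[:300,500:]=cv2.resize(t['pixels'][165:265,145:245],(300,300)); save('over.png',o)
```

```text
[-0.32741193  0.24178168  0.26908969  1.84918423 -0.0992165   0.807678
  1.64662219] [0.6252629  0.01229    0.11509666] 0.06181535275126683
```

View pics/over.png

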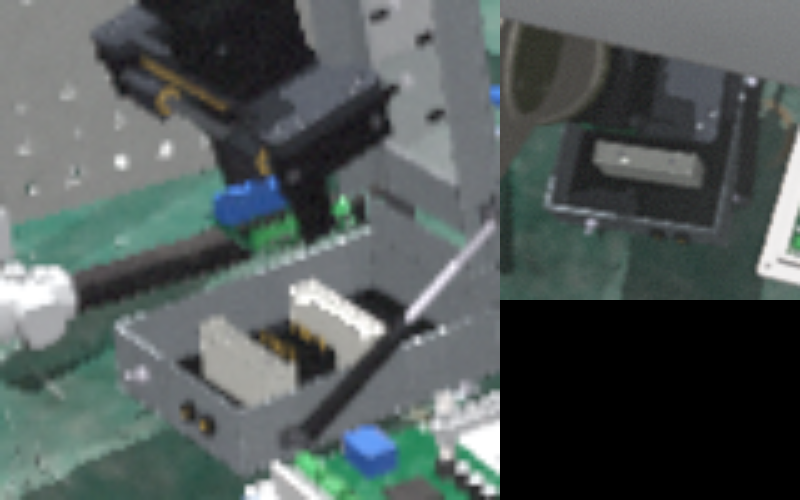

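Run:
```python
from h import *
yaw=np.radians(5.25); e=np.array([np.cos(yaw),np.sin(yaw)]); f=np.array([-e[1],e[0]]); o=np.array([.6263,.0118])
k=cam('side'); s=r.read_state(); P=cloud(k); im=k['pixels'].astype(int); hsv=cv2.cvtColor(k['pixels'],cv2.COLOR_RGB2HSV)
a=((P[...,:2]-o)@e)*1000; b=((P[...,:2]-o)@f)*1000; Z=P[...,2]*1000
tz=(s['ee_pos'][2])*1000
print('tcp a,b',(s['ee_pos'][:2]-o)@e*1000,(s['ee_pos'][:2]-o)@f*1000)
near=(abs(a)<60)&(abs(b)<60)
def pr(n,m):
    m=cv2.morphologyEx(m.astype(np.uint8),cv2.MORPH_OPEN,np.ones((2,2)))>0
    print(n,m.sum(),'a',np.percentile(a[m],[0,3,50,97,100]).round(1),'b',np.percentile(b[m],[0,3,50,97,100]).round(1),'z',np.percentile(Z[m],[3,50,97]).round(1))
g=near&(hsv[...,0]>45)&(hsv[...,0]<72)&(hsv[...,1]>110)&(hsv[...,2]>70)&(Z>95)
pr('term',g); pr('term L',g&(a<0)); pr('term R',g&(a>0))
pr('blue',near&(cv2.inRange(hsv,(100,120,60),(125,255,255))>0)&(Z>95))
w=near&(im.min(2)>120)&(Z>5)&(Z<50)&(b>-50)
pr('ledge front',w&(a<-10)&(Z>30)); pr('ledge rear',w&(a>5)&(Z>30))
pr('front all',w&(a<-10)); pr('rear all',w&(a>5))
```

```text
tcp a,b 0.5203522826872334 1.3142983350473318
term 24 a [-38.  -36.5 -20.2 132.2 134.5] b [-32.8 -32.7 -29.6 123.7 126.8] z [ 23.  120.7 124. ]
term L 18 a [-38.  -36.9 -25.1 -12.5 -12.2] b [-32.8 -32.8 -29.2 -23.6 -22.5] z [117.8 120.7 124.2]
term R 6 a [ 17.6  17.8  22.3 134.  134.5] b [-31.9 -31.8 -29.9 126.1 126.8] z [ 22.6 119.9 122.6]
blue 91 a [-57.2 -35.2 -17.6   2.6   8.9] b [-85.2  -8.8   8.8  17.6  23.3] z [113.7 122.7 131.2]
ledge front 113 a [-49.1 -47.  -40.6 -18.5 -15. ] b [-47.1 -45.5 -12.8  27.2  34.2] z [24.  35.5 42.7]
ledge rear 119 a [-8.531e+02 -1.000e-01  2.580e+01  3.700e+01  3.800e+01] b [-1302.    -80.1    -9.9    26.2    30.5] z [28.6 36.6 58. ]
front all 204 a [-76.6 -60.2 -43.7 -27.1 -15. ] b [-77.2 -71.3 -10.7  27.6  34.2] z [ 9.4 33.  43.1]
rear all 160 a [-853.1   -3.1   23.4   36.6   38. ] b [-1302.    -78.4    -8.8    27.4    31.7] z [17.7 35.3 57.2]
```

```bash
cat >> h.py <<'E'
def proj(c,X):
    K=np.array([[c['f'],0,c['cx']],[0,c['f'],c['cy']],[0,0,1]],float)
    q=(np.atleast_2d(X)-np.array(c['position']))@c['R']
    return cv2.projectPoints(q.reshape(-1,1,3),np.zeros(3),np.zeros(3),K,np.array([c['k1'],0,0,0.]))[0].reshape(-1,2).round(1)
E
python3 - <<'E'
from h import *
k=cam('side'); s=r.read_state(); A=R.from_quat(s['eef_rot'])
for y in(-31,-38.5,-46): print(y,proj(k,[s['ee_pos']+A.apply(np.array(v)/1000) for v in([-9.5,y,0],[9.5,y,0])]).tolist())
im=k['pixels'].max(2)
print('finger',list(range(270,290)))
for v in range(166,184): print(v,im[v,270:290])
print('ledges cols',list(range(252,296)))
for v in range(184,212): print(v,' '.join('%3d'%x for x in im[v,252:296]))
yaw=np.radians(5.25); e=np.array([np.cos(yaw),np.sin(yaw),0]); f=np.array([-e[1],e[0],0]); o=np.array([.6263,.0118,0])
for aa in(-38,-41,24):
  for bb in(38,-38): print(aa,bb,proj(k,o+aa*e/1000+bb*f/1000+[0,0,.042]).tolist())
E
```

```text
-31 [[280.3, 173.0], [275.1, 176.5]]
-38.5 [[281.8, 174.0], [276.7, 177.4]]
-46 [[283.4, 174.9], [278.2, 178.4]]
finger [270, 271, 272, 273, 274, 275, 276, 277, 278, 279, 280, 281, 282, 283, 284, 285, 286, 287, 288, 289]
166 [137  60  37  34  30  29  29  30  28  38  52  88  93 110 115 118 114 115
 110 100]
167 [116  61  37  33  32  30  31  28  31  29  35  89  90 111 113 114 114 120
 103  89]
168 [143  94  48  27  30  30  29  31  30  31  31  86  84 146 124 119 106 117
 116  81]
169 [147 127  77  47  28  37  31  30  36  33  28  98 131 186 178 129  82  79
 145  99]
170 [132 124  78  57  35  30  30  33  31  28  25  90 179 194 199 103  61  55
 128 119]
171 [ 90  56  65  59  31  29  33  30  31  32  31  30 172 175 146  64  41  40
 128 115]
172 [ 59  79  87 113  50  21  29  35  29  27  36  32 127  92  89 110 106  51
 127 116]
173 [107 128 120 152  80  35  30  34  31  36  33  28  82  92 112 133 124  61
 108 112]
174 [139 141 136 144 107  42  31  32  34  34  31  36  53  80 115  50  40  62
  88 113]
175 [134 132 123 135 106  40  37  31  29  30  61  40  39  42  59 105 107 135
 167 122]
176 [125 
[... 5404 characters left out ...]
119 117 116 117
209 103 112 120 118 116 130 127 121  64  85 138 157 166 167 170 166 176 141 149 139 124 122 117 120 118 119 119 108  75  49  50  48  40  67 104 115 121 118 116 119 120 117 117 118
210  70  84 116 116 118 117 127 151 112  72  58 113 153 162 162 143 167 137 126 126 125 123 122 119 117 120 113  76  50  43  46  31  54 104 118 119 118 120 118 119 119 119 114 118
211  56  39 102 118 116 114 120 116 130 113  99 107 128 147 139 120 124 121 124 122 125 125 125 121 120 110  87  48  47  43  39  59  94 119 120 118 122 118 120 117 116 114 138 108
-38 38 [[255.3, 193.1]]
-38 -38 [[269.9, 202.9]]
-41 38 [[254.4, 193.4]]
-41 -38 [[269.1, 203.3]]
24 38 [[272.4, 186.6]]
24 -38 [[287.3, 196.1]]
```

Run:
```python
from h import *
k=cam('side'); s=r.read_state(); hsv=cv2.cvtColor(k['pixels'],cv2.COLOR_RGB2HSV)
yaw=np.radians(5.25); e=np.array([np.cos(yaw),np.sin(yaw)]); f=np.array([-e[1],e[0]]); o=np.array([.6263,.0118])
m=np.zeros((480,640),bool); m[165:184,255:290]=True
m&=(hsv[...,0]>45)&(hsv[...,0]<75)&(hsv[...,1]>110)&(hsv[...,2]>60)
v,u=np.nonzero(m); q=plane(k,np.c_[u,v],s['ee_pos'][2]-.006+.010)[:,:2]-o; print(u.min(),u.max(),sorted(zip(u.tolist(),v.tolist()))[:4],sorted(zip(u.tolist(),v.tolist()))[-5:])
print('a',np.percentile(q@e*1000,[0,2,98,100]).round(1),'b',np.percentile(q@f*1000,[0,50,100]).round(1))
p=o+.0032*e
for z in(.06,.044): print(z,go([*p,z],rot=tilt(95.25,15)))
```

```text
265 285 [(265, 175), (265, 176), (265, 177), (265, 178)] [(283, 171), (284, 170), (284, 171), (285, 172), (285, 173)]
a [-42.5 -41.8  25.7  27.4] b [-40.4 -24.  -13.5]
0.06 (array([ 0.004, -0.005, -0.001]), array([11.7, -1.9, 55.6]))
0.044 (array([ 0.004, -0.005, -0.001]), array([15.7, -1.9, 71.1]))
```

Run:
```python
from h import *
k=cam('side'); s=r.read_state()
yaw=np.radians(5.25); e=np.array([np.cos(yaw),np.sin(yaw),0]); f=np.array([-e[1],e[0],0]); o=np.array([.6263,.0118,0])
for a in(-40,-35,-30,-25,25,30,35,40): print(a,proj(k,o+a*e/1000-.0297*f+[0,0,s['ee_pos'][2]+.004]).tolist())
```

```text
-40 [[266.0, 178.0]]
-35 [[267.4, 177.4]]
-30 [[268.9, 176.9]]
-25 [[270.3, 176.4]]
25 [[284.6, 171.1]]
30 [[286.0, 170.6]]
35 [[287.4, 170.1]]
40 [[288.8, 169.6]]
```

Request:
apply_moves:
  steps:
    - [0.004,-0.005,0,3,-1,14,0.1]
    - [0.004,-0.005,0,6,-1.9,28,0.1]
    - [0.004,-0.005,0,9,-1.9,42,0.1]
    - [0.004,-0.005,0,10.7,-1.9,55,0.1]
    - [0.004,-0.005,0,10.7,-1.9,55,0.1]
    - [0.004,-0.005,0,10.7,-1.9,55,0.1]

```text
time: 14.08
ee_pos: [0.6293, 0.0123, 0.0594]
eef_rot: [-0.045, 0.991, 0.006, 0.129]
ft_force: [-0.2, 0.1, -0.4]
width: 0.062
grip_force: 15.0
```

Run:
```python
from h import *
s=r.read_state(); yaw=np.radians(5.25); e=np.array([np.cos(yaw),np.sin(yaw)]); f=np.array([-e[1],e[0]]); o=np.array([.6263,.0118])
d=s['ee_pos'][:2]-o; print(d@e,d@f,s['ft_force'],s['width'])
p=o+.0042*e
for z in(.05,.044): print(z,go([*p,z],rot=tilt(95.25,15)))
c=cam('side'); save('low.png',cv2.resize(c['pixels'][150:220,235:315],(800,600)[:2] if 0 else (640,560)))
```

```text
0.0030330056901517895 0.00018970334037356968 [-0.20213922  0.13284307 -0.36355032] 0.06198479406121873
0.05 (array([ 0.   , -0.002, -0.   ]), array([ 1.3, -0.2,  9.4]))
0.044 (array([ 0.   , -0.002, -0.   ]), array([ 2.8, -0.2, 15.2]))
```

View pics/low.png

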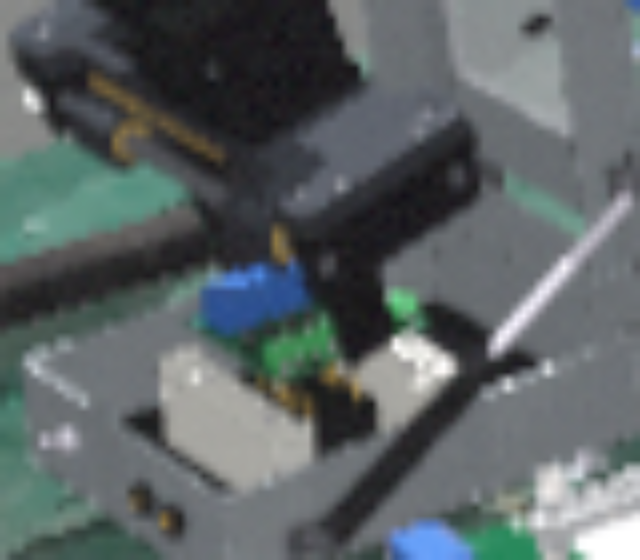

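The board hangs just above both ledges, its terminals (300,345) toward the strut and its relays on the far side. I'll lower it gently.

Request:
apply_moves:
  steps:
    - [0,0,0,0.7,0,5,0.1]
    - [0,0,0,1.3,0,9,0.1]
    - [0,0,0,2,0,12,0.1]
    - [0,0,0,2.6,0,14,0.1]
    - [0,0,0,2.6,0,14,0.1]

```text
time: 14.55
ee_pos: [0.6302, 0.0124, 0.0446]
eef_rot: [-0.045, 0.991, 0.006, 0.129]
ft_force: [-0.8, 0.2, -0.4]
width: 0.0618
grip_force: 15.0
```

No contact yet, so I'll lower it in small steps.

Request:
apply_moves:
  steps:
    - [0,0,0,0.3,0,1,0.1]
    - [0,0,0,0.5,0,2,0.1]
    - [0,0,0,0.5,0,2,0.1]

```text
time: 14.8
ee_pos: [0.6307, 0.0124, 0.044]
eef_rot: [-0.045, 0.99, 0.006, 0.13]
ft_force: [-5.6, -0.1, 8.8]
width: 0.062
grip_force: 15.0
```

Request:
apply_moves:
  steps:
    - [0,0,0,0.3,0,1,0.1]
    - [0,0,0,0.5,0,2,0.1]
    - [0,0,0,0.5,0,2,0.1]

```text
time: 15.05
ee_pos: [0.6313, 0.0125, 0.043]
eef_rot: [-0.045, 0.99, 0.006, 0.131]
ft_force: [-8.8, -0.3, 17.0]
width: 0.0623
grip_force: 15.0
```

Request:
apply_moves:
  steps:
    - [0,0,0,-0.6,0,-2.5,0.1]
    - [0,0,0,-0.6,0,-2.5,0.1]
    - [0,0,0,-0.6,0,-2.5,0.5]
    - [0,0,0,-0.6,0,-2.5,0.6]
    - [0,0,0,-0.6,0,-2.5,0.75]
    - [0,0,0,-0.6,0,-2.5,0.75]
    - [0,0,0,-0.6,0,-2.5,0.75]

```text
time: 15.63
ee_pos: [0.6305, 0.0124, 0.0435]
eef_rot: [-0.045, 0.991, 0.006, 0.129]
ft_force: [0.4, -0.2, -0.9]
width: 0.0748
grip_force: 0.0
```

Request:
apply_moves:
  steps:
    - [0,0,0,-3,0,-12,0.75]
    - [0,0,0,-8,0,-30,0.75]
    - [0,0,0,-17,0,-62,0.75]
    - [0,0,0,-26,0,-97,0.75]
    - [0,0,0,-26,0,-97,0.75]

```text
time: 16.05
ee_pos: [0.6346, 0.0122, 0.1529]
eef_rot: [-0.045, 0.99, 0.007, 0.135]
ft_force: [1.9, -0.0, 1.7]
width: 0.0761
grip_force: 0.0
```

Run:
```python
from h import *
for p in ([.49,-.05,.25],): print(go(p,rot=tilt(95.25,15)))
for p in ([.49,-.05,.38],): print(go(p,5.25))
```

```text
(array([ 0.001,  0.01 , -0.001]), array([ 118.1,  -48.8, -133.7]))
(array([0.214, 0.212, 1.559]), array([  83.3,  -48.7, -259. ]))
```

Request:
apply_moves:
  steps:
    - [0,0,0,118,-49,-134,0.75]
    - [0,0,0,118,-49,-134,0.75]
    - [0,0,0,118,-49,-134,0.75]
    - [0,0,0,118,-49,-134,0.75]
    - [0,0,0,118,-49,-134,0.75]
    - [0.214,0.212,1.559,83,-49,-259,-0.1]
    - [0.214,0.212,1.559,83,-49,-259,-0.1]
    - [0.214,0.212,1.559,83,-49,-259,-0.1]
    - [0.214,0.212,1.559,83,-49,-259,-0.1]
    - [0.214,0.212,1.559,83,-49,-259,-0.1]
    - [0.214,0.212,1.559,83,-49,-259,-0.1]
    - [0.214,0.212,1.559,83,-49,-259,-0.1]
    - [0.214,0.212,1.559,83,-49,-259,-0.1]
    - [0.214,0.212,1.559,83,-49,-259,-0.1]
    - [0.214,0.212,1.559,83,-49,-259,-0.1]
    - [0.214,0.212,1.559,83,-49,-259,-0.1]
    - [0.214,0.212,1.559,83,-49,-259,-0.1]
    - [0.214,0.212,1.559,83,-49,-259,-0.1]
    - [0.214,0.212,1.559,83,-49,-259,-0.1]

```text
time: 17.63
ee_pos: [0.489, -0.0505, 0.3734]
eef_rot: [0.676, 0.737, -0.005, -0.004]
ft_force: [0.5, -0.0, 0.6]
width: 0.0393
grip_force: 0.0
```

Run:
```python
from h import *
s=r.read_state(); print(s['ee_pos'],s['joint_positions'])
c=cam('side'); t=cam('top')
o=np.zeros((560,800,3),np.uint8); o[:,:440]=cv2.resize(c['pixels'][80:220,220:330],(440,560)); o[:400,440:]=cv2.resize(t['pixels'][165:265,145:235],(360,400)); save('placed.png',o)
yaw=np.radians(5.25); e=np.array([np.cos(yaw),np.sin(yaw)]); f=np.array([-e[1],e[0]]); n=np.array([.6263,.0118])
for nm,k in(('side',c),('top',t)):
    P=cloud(k); a=(P[...,:2]-n)@e*1000; b=(P[...,:2]-n)@f*1000; Z=P[...,2]*1000; hsv=cv2.cvtColor(k['pixels'],cv2.COLOR_RGB2HSV)
    near=(abs(a)<55)&(abs(b)<60)
    m=near&(Z>34)&(Z<75)&(cv2.inRange(hsv,(100,120,60),(125,255,255))>0); 
    if m.sum()>5: print(nm,'blue',m.sum(),np.percentile(a[m],[3,97]),np.percentile(b[m],[3,97]),np.percentile(Z[m],[3,50,97]))
    m=near&(Z>34)&(Z<75)&(hsv[...,0]>45)&(hsv[...,0]<72)&(hsv[...,1]>110)&(hsv[...,2]>70)
    if m.sum()>5: print(nm,'green',m.sum(),np.percentile(a[m],[3,97]),np.percentile(b[m],[3,97]),np.percentile(Z[m],[3,50,97]))
    im=k['pixels'].max(2)
    h=(abs(b)<45)&(Z>285)&(Z<330)&(a>20)&(a<140)&(im<80); 
    if h.sum()>5: print(nm,'bar',h.sum(),np.percentile(a[h],[3,50,97]),np.percentile(b[h],[3,97]),np.percentile(Z[h],[3,50,97]))
```

```text
[ 0.48897379 -0.05049321  0.37339305] [-0.19902925 -0.00173758  0.20817587  1.53481679  0.00227089  1.61983924
  0.09640615]
side blue 116 [-31.27482522  25.75724149] [ 1.86784052 21.06925254] [43.88568239 53.11127637 59.53271661]
side green 43 [-32.4468876   24.06554484] [-34.86303096  -9.54784432] [41.78447822 49.88846398 53.76601744]
side bar 84 [63.5273896  68.28807666 74.63825711] [-42.93525366  41.86423026] [288.30222884 307.83125242 313.47426945]
top blue 210 [-27.50848431  28.64701009] [ 9.02326449 24.68968755] [46.23811428 58.47125055 65.08346982]
top green 79 [-28.44799309  28.22932359] [-28.05470231 -13.32974921] [43.39183134 53.49439505 59.59360932]
```

View pics/placed.png

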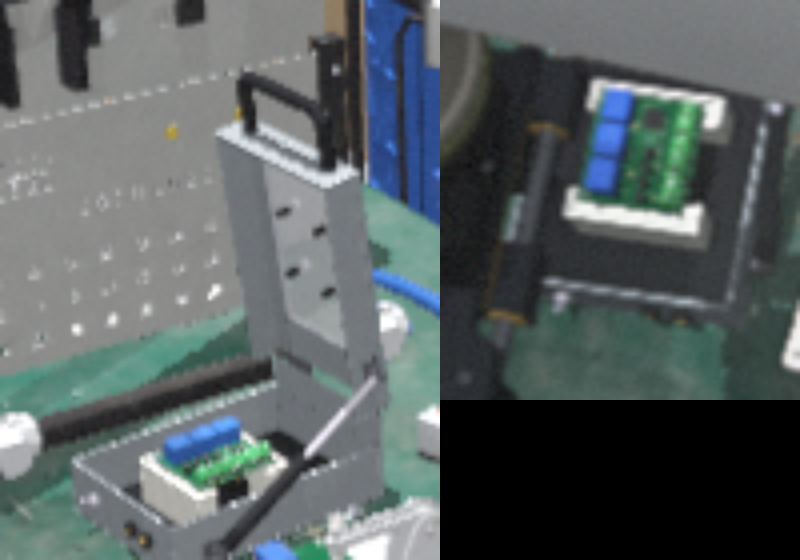

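Both views show the board seated flat between the lips, with the green terminals on the strut side and the relays opposite. The hood is fully open, with its bar at about (285,95). Next I'll regrasp the bar.

Run:
```python
from h import *
for p in ([.698,.0184,.373],[.698,.0184,.288]): print(go(p,5.25))
P=cloud(cam('side')).reshape(-1,3); m=(P[:,0]>.72)&(P[:,0]<.85)&(abs(P[:,1]-.02)<.09)&(P[:,2]>.1)&(P[:,2]<.7); print(m.sum(), P[m].min(0) if m.any() else '')
```

```text
(array([-0.01 ,  0.001,  0.003]), array([ 48.4, 214.6,  -1.8]))
(array([-0.01 ,  0.001,  0.003]), array([ 48.5, 215.5,  83.2]))
464 [ 0.72002328 -0.0698492   0.10014225]
```

Request:
apply_moves:
  steps:
    - [-0.01,0,0.003,48,0,-5,-0.1]
    - [-0.01,0,0.003,48,0,-5,-0.1]
    - [-0.01,0,0.003,48,40,-5,-0.1]
    - [-0.01,0,0.003,48,80,-5,-0.1]
    - [-0.01,0,0.003,48,120,-5,-0.1]
    - [-0.01,0,0.003,48,160,-4,-0.1]
    - [-0.01,0,0.003,48,200,-2,-0.1]
    - [-0.01,0,0.003,48,215,-2,-0.1]
    - [-0.01,0,0.003,48,215,-2,-0.1]
    - [-0.01,0,0.003,48,215,-2,-0.1]
    - [-0.01,0,0.003,48,215,-2,-0.1]

```text
time: 18.7
ee_pos: [0.6981, 0.0176, 0.3733]
eef_rot: [0.674, 0.738, -0.0, 0.0]
ft_force: [0.5, -0.3, 0.1]
width: 0.0391
grip_force: 0.0
```

Run:
```python
from h import *
s=r.read_state(); print(s['ee_pos'],s['width'],go([.698,.0184,.289],5.25))
k=cam('side'); A=R.from_quat(s['eef_rot']); 
# compare fingertips and bar in image
for y in(-19,19,-34,34): print(y,proj(k,s['ee_pos']+A.apply([0,y/1000,0])).tolist())
e=np.array([np.cos(.0916),np.sin(.0916),0]); f=np.array([-e[1],e[0],0])
b=np.array([.698,.0184,.307])
for q in(-.03,0,.03): print('bar pred',proj(k,b+q*f).tolist())
im=k['pixels'].max(2); x,y=proj(k,b)[0].astype(int)
print(x-14,y-10)
for v in range(y-12,y+12): print(v,' '.join('%3d'%t for t in im[v,x-18:x+18]))
```

```text
[0.69808104 0.01762973 0.37334221] 0.039061279944048045 (array([-0.   ,  0.001, -0.001]), array([ 0.9,  0. , 84.3]))
-19 [[282.3, 80.6]]
19 [[293.6, 77.6]]
-34 [[277.8, 81.8]]
34 [[298.0, 76.4]]
bar pred [[295.3, 105.3]]
bar pred [[288.9, 102.3]]
bar pred [[282.5, 99.4]]
274 92
90 131 133 135 138 137 137 139 138 136 139 138 135 131 132 129 130 131 131 132 130 134 132 131 132 130 129 131  94  48  63  96  92  63  59  47  35
91 133 130 138 139 139 139 139 137 136 137 135 129 132 132 127 130 133 133 127 132 129 130 130 132 131 131 131  91  46  43  35  44  41  42  42  41
92 131 130 136 139 139 138 139 139 137 137 136 131 130 132 131 132 132 132 128 130 129 130 132 133 132 131 130  88 106  53  42  34  46  44  41  37
93 130 131 135 138 136 137 139 137 139 137 137 131 131 131 130 132 130 128 130 131 130 129 131 135 148 135 133 113 164  81  39  43  40  46  43  40
94 130 130 137 140 136 139 136 137 136 135 134 131 130 130 126 132 132 132 144 140 147 136 135 144 176 140 136 135 136  60  36  42  41  41  42  36
95 132 133 134 137 137 134 137 139 136 135 134 130 131 129 134 142 140 132 160 161 177
[... 2020 characters left out ...]
 161 104  40  29  29 130 135 136 135 133 135 135 135 131 134 134 134 136  93  50  46  47  40  40  36  42  39
110 134 136 133 134 135 133 134 134 159 168 140  62  39  36 135 152 137 136 134 134 136 135 133 136 137 136 136 135  71  42  40  39  21  39  41  38
111 131 134 134 133 132 147 163 164 200 205 148  65  35  34 140 189 176 159 137 137 134 135 136 136 135 134 136 138  92  49  35  32  26  39  51  41
112 133 132 134 137 164 182 202 204 205 205 157  72  38  45 119 201 210 198 174 159 136 132 135 134 136 133 135 135 106  45  32  37  38  44  53  44
113 131 134 134 141 190 193 206 206 205 205 165  95  70  89 155 188 176 204 209 199 175 159 138 137 137 135 133 134 134  60  30  39  34  46  51  45
```

The bar is where predicted: (289,102.5) seen against (288.9,102.3). I'll descend and grip.

Request:
apply_moves:
  steps:
    - [0,0,0,1,0,25,-0.1]
    - [0,0,0,1,0,45,-0.1]
    - [0,0,0,1,0,60,-0.1]
    - [0,0,0,1,0,72,-0.1]
    - [0,0,0,1,0,84,-0.1]
    - [0,0,0,1,0,84,-0.1]

```text
time: 19.25
ee_pos: [0.6974, 0.0186, 0.2869]
eef_rot: [0.675, 0.738, -0.001, -0.001]
ft_force: [-0.9, -0.2, -0.6]
width: 0.0389
grip_force: 0.0
```

Request:
apply_moves:
  steps:
    - [0,0,0,0,0,0,-0.5]
    - [0,0,0,0,0,0,-1]
    - [0,0,0,0,0,0,-1]
    - [0,0,0,0,0,0,-1]
    - [0,0,0,0,0,0,-1]
    - [0,0,0,0,0,0,-1]
  force: 25

```text
time: 19.75
ee_pos: [0.6988, 0.0186, 0.289]
eef_rot: [0.675, 0.738, -0.0, 0.0]
ft_force: [3.1, 0.5, 1.4]
width: 0.0113
grip_force: 25.0
```

Request:
apply_moves:
  steps:
    - [0,0,0,0,-6,1,-1]
    - [0,0,0,0,-12.3,2.2,-1]
    - [0,0,0,0,-22.5,4.6,-1]
    - [0,0,0,0,-32.8,7.5,-1]
    - [0,0,0,0,-42.6,10.8,-1]
    - [0,0,0,0,-52.4,14.4,-1]
    - [0,0,0,0,-62,18.4,-1]
    - [0,0,0,0,-71.3,22.9,-1]
    - [0,0,0,0,-71.3,22.9,-1]

```text
time: 20.5
ee_pos: [0.6256, 0.0122, 0.2656]
eef_rot: [0.675, 0.738, -0.001, -0.0]
ft_force: [-0.1, 0.9, 1.1]
width: 0.0111
grip_force: 25.0
```

Request:
apply_moves:
  steps:
    - [0,0,0,0,-9.2,4.9,-1]
    - [0,0,0,0,-18.1,10.2,-1]
    - [0,0,0,0,-26.7,16,-1]
    - [0,0,0,0,-35.2,22,-1]
    - [0,0,0,0,-41.7,27,-1]
    - [0,0,0,0,-48,32.4,-1]
    - [0,0,0,0,-54.3,38,-1]
    - [0,0,0,0,-60.3,43.7,-1]
    - [0,0,0,0,-63.2,46.7,-1]
    - [0,0,0,0,-63.2,46.7,-1]
    - [0,0,0,0,-63.2,46.7,-1]
    - [0,0,0,0,-63.2,46.7,-1]
    - [0,0,0,0,-63.2,46.7,-1]

```text
time: 21.58
ee_pos: [0.5645, 0.0068, 0.2193]
eef_rot: [0.675, 0.738, -0.001, -0.0]
ft_force: [-1.8, 3.0, 2.2]
width: 0.0114
grip_force: 25.0
```

Run:
```python
from h import *
s=r.read_state(); p=s['ee_pos']; print(p,s['ft_force'],abs(s['joint_vel']).max(),s['width'],s['time'])
z=p[2]+.019; print('angle by z',np.degrees(np.arcsin((z-.072)/.238))+1.93)
e=np.array([np.cos(.0916),np.sin(.0916)]); n=np.array([.6263,.0118])
bs=(np.array([.4987,.0025])-n)@e; print('by x',np.degrees(np.arccos(.238*np.cos(.0337)/.238-(((p[:2]-n)@e)-bs)/.238))+1.93)
# hood plane from side cloud, skirts/edge: fit in box frame
k=cam('side'); P=cloud(k); a=(P[...,:2]-n)@e*1000; b=(P[...,:2]-n)@np.array([-e[1],e[0]])*1000; Z=P[...,2]*1000
im=k['pixels'].astype(int); m=(b<-55)&(b>-72)&(Z>90)&(Z<240)&(a>-70)&(a<130)&(im.max(2)>70)
hz=[]
for x in np.arange(-40,90,8):
    w=m&(abs(a-x)<4)
    if w.sum()>5: hz.append((x,np.percentile(Z[w],98)))
hz=np.array(hz); print(hz.round(0).tolist(),'slope deg',np.degrees(np.arctan(-np.polyfit(hz[:,0],hz[:,1],1)[0])))
hsv=cv2.cvtColor(k['pixels'],cv2.COLOR_RGB2HSV); g=(abs(a)<45)&(abs(b)<50)&(Z>34)&(Z<65)&(hsv[...,0]>45)&(hsv[...,0]<72)&(hsv[...,1]>110)&(hsv[...,2]>70)
print('green',g.sum(),np.percentile(a[g],[3,97]),np.percentile(b[g],[3,97]))
```

```text
[0.56446623 0.00679572 0.21927268] [-1.80879607  3.02309214  2.18591545] 0.0013183529299129618 0.011392413713250848 21.5833
angle by z 46.246768634128344
by x 45.659528083221865
[[-40.0, 206.0], [-32.0, 209.0], [-24.0, 212.0], [-16.0, 204.0], [-8.0, 196.0], [0.0, 186.0], [8.0, 177.0], [16.0, 172.0], [24.0, 162.0], [32.0, 155.0], [40.0, 145.0], [48.0, 138.0], [56.0, 132.0], [64.0, 124.0], [72.0, 114.0], [80.0, 108.0]] slope deg 42.657157013877956
green 47 [-32.93685493  23.53915103] [-32.29893697 -19.15355802]
```

```bash
python3 -c "
from bench import r
print(r.close_job())"
```

```text
the job is handed in; nothing more can be done
None
```

The job is handed in: the relay board sits flat between the lips with its green terminals on the strut side, and the arm is holding the hood still by its handle at about 46° open, with the heat sink and fan never touched.

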